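Mesh the two driven gears into a gear pump

ROBOT

A 6-joint arm with a two-finger parallel gripper is mounted at the origin on the work surface. World frame = base frame: x ahead of the robot, y to its left, z up, the work surface at z = 0. Lengths are in m, angles in rad, forces in N, time in s.
With the tool pointing down it reaches from about 0.375 to 0.9 m from the base axis. Payload 3.1 kg.
Tool frame: the origin (TCP) lies at the very end of the fingers, on their centre line; the grasp point (between the pads) lies 19 mm behind it; z points along the fingers, y is the direction in which the jaws open and shut (so a half turn about z gives the same grasp; the last joint's range is limited). The gripper opens to 85 mm and grips with 20 to 120 N. Pads are 22 mm wide; open, the fingers measure 114 mm over their backs; the gripper's body (76 mm by 85 mm) begins 54 mm behind the grasp point. The pads swing forward as they close: fully open they stand 13 mm farther back than shut.
Start: joints at [-1.468, 0.527, 1.433, -0, 1.181, -0.178], TCP at [0.174, -0.6, 0.231] pointing down, gripper open.
Joint ranges: [-3.08, 3.08], [-0.75, 2.2], [0.22, 2.44], [-1.43, 4.57], [0, 2.65], [-2.85, 2.85]. Speed limits (rad/s): [2.79, 2.79, 3.14, 3.14, 3.14, 3.14].

INTERFACE

Orientations are given as a rotation vector (axis times angle).
In Python, from station import arm, gripper_to, kinematics, optics, close_job, monitor gives the robot as it stands. Calls block until the motion is done:
- arm.goto(position, orientation): joint-space move of the TCP to a pose.
- arm.movel(position, attitude=None, v=0.15, f_stop=None): straight line of the TCP; attitude=None keeps the orientation; v is the mean speed in m/s. With f_stop (N) it stops when the force on the tool has changed by that much, and returns True; else False.
- arm.set_joints(angles): joint-space move.
- gripper_to(opening): finger opening in m; the grip force is fixed at half the most; returns when the fingers have stopped.
- arm.dwell(seconds).
- kinematics.ik(position, orientation): joint angles nearest the present ones, or None.
- optics.get_image(name): name is "scene" or "top" or "wrist"; returns a dict with "pixels" (384x512x3 uint8, red, green, blue), "depth" (384x512 float32, m along the optical axis (not along the pixel's ray), 0 where there is no reading), "fx", "fy", "cx", "cy" (pixels), "cam_to_world" (4x4, takes a point from camera to world coordinates). Camera axes: x right, y down, z forward; pixel columns grow to the right and rows downward; lengths in m; the calibration is good to about 2 mm. A picture is of the moment at which its call begins.
A pose or a line that the arm cannot do raises arm.PlanningError and nothing moves.
- close_job(): hands the job in, once; it reports no verdict.
Readings, each from a call of its own:
- monitor.get_time_s(): time.
- monitor.get_joint_positions(): joint angles.
- monitor.get_qvel(): joint speeds.
- monitor.get_tau(): joint torques, N m.
- monitor.get_tool_pos(): TCP position.
- monitor.get_ee_rot(): TCP orientation.
- monitor.get_force(): force on the tool from outside, world axes, zero at the start.
- monitor.get_ft_torque(): the same for the moment, N m.
- monitor.get_width(): finger opening in m.
Only numpy, scipy, OpenCV 4.12 (cv2) and the standard library are available. Lean on these libraries where they do the work, as an engineer would, in place of code of your own. Each camera call takes 0.05 s, during which the arm holds its last target.

TASK

The pump on the assembly plate still lacks its two driven gears: take the two wide-faced gears out of the black carrier, one at a time, and lower each into one of the two empty pockets beside the drive gear, turning it a little as needed until its teeth slip between those of the drive gear and it sits fully home, flush with the top of the housing, then let go. Go gently: never let a gear fall in or push it down hard. Leave the narrow-faced gear in the carrier and the other things on the bench where they are.

Things in the scene. Friction and masses are not known exactly. Their poses are not given: they have to be found in the camera images.
- gear_a: one of two alike WIDE driven gears, plain steel, upright, 107 mm tall, 0.55 to 0.9 kg. Origin: centre of its foot, z up its axis. z 0-30 mm lower journal, 24 mm diameter, bevelled foot; 30-75 spur gear, ten teeth, 59 mm over the tips; 75-107 upper journal, 24 mm diameter, to grip. Its x runs through a tooth's middle. Stands loosely in the carrier, on its foot, its gear 4 mm above the top
- gear_b: one of two alike WIDE driven gears, plain steel, upright, 107 mm tall, 0.55 to 0.9 kg. Origin: centre of its foot, z up its axis. z 0-30 mm lower journal, 24 mm diameter, bevelled foot; 30-75 spur gear, ten teeth, 59 mm over the tips; 75-107 upper journal, 24 mm diameter, to grip. Its x runs through a tooth's middle. Stands loosely in the carrier, on its foot, its gear 4 mm above the top
- narrow_gear: a similar steel gear that does not belong to this pump, in another hole of the carrier: same diameters and journals, but its toothed face is only 28 mm wide (z 30-58 mm, top at 90 mm). Origin: centre of its foot. Leave it there
- pump: pump, fixed, y along its row of pockets. Base plate 130 x 285 x 12 mm; grey rear cover 108 x 210 mm to z = 52 mm, clamped at both ends (98-140 mm out along y, 79 mm high); on it the aluminium gear housing, 90 x 190 mm, z = 52 to 97 mm, with three overlapping round pockets 61.5 mm in diameter, 50 mm apart: the middle one holds the drive gear. Origin: centre of the base's underside
- pocket_left (a point): centre of the mouth (bevelled 2 mm) of the empty end pocket on the pump's +y side, level with the housing's top, z up. The pocket is 45 mm deep; in its floor a bearing bore, 26.5 mm in diameter takes the gear's lower journal. A gear that is home has its origin 74.5 mm below this point, its gear flush with the housing
- pocket_right (a point): the same for the empty end pocket on the pump's -y side
- drive_axis (a point): point on the drive gear's axis, level with the housing's top (fixed: does not turn with it). The drive gear has the same teeth as the wide gears, its top flush with the housing, its shaft standing 59 mm above. It starts at any angle, which is not reported, and turns stiffly (0.25 N m). A wide gear slips in with 3 degrees of play either way, else it stops on top of these teeth
- carrier: fixed black plastic carrier, 96 x 256 x 40 mm, long side along its y, with three holes 32 mm in diameter and 26 mm deep, 80 mm apart along y. Origin: centre of its underside
- front_cover: the pump's front cover, bystander: grey plate with round ends, 190 x 90 x 18 mm, with a round boss, 32 mm high in all; origin at the centre of its underside, long side along x
- multimeter: yellow and black multimeter lying on the bench, bystander: 130 x 66 x 45 mm; origin at the centre of its underside, long side along x
- valve_block: aluminium valve block, bystander: 62 x 62 x 90 mm; origin at the centre of its underside
- wrench: steel wrench lying on the bench, bystander: 190 mm long, along x; origin on the bench under it
Mind the look-alikes: they are no part of the job. What is shaped like the gear_a but blue or red is not meant.

How it is judged:
By the outcome, as a careful person would: the job done as asked, in the order asked, and still so for the second after the job is handed in, with the robot touching nothing.
It also fails if it takes over 69 s, if anything falls off the work surface, if the arm or the gripper's body presses on something with over 40 N, if the wrist force passes 120 N, or if a joint passes its speed limit or range.

## Working session

There is one attempt and no reset: what is moved stays moved. The work goes in short steps, each a Python script; the robot and the scene stay as the last script left them, time stands still between calls to the robot, and variables do not carry over. Pictures are saved under pics/ and viewed, and the job is handed in when it is done.

```bash
mkdir -p pics; ls; python3 - <<'E'
from station import arm, gripper_to, kinematics, optics, monitor
import cv2,numpy as np
for n in ["scene","top","wrist"]:
    d=optics.get_image(n)
    cv2.imwrite(f"pics/{n}0.png",d["pixels"][...,::-1])
    np.savez(f"{n}0.npz",**{k:d[k] for k in d})
    print(n,d["fx"],d["cx"],d["cy"],np.round(d["cam_to_world"],3).tolist())
print(monitor.get_time_s(),monitor.get_ee_rot(),monitor.get_force(),monitor.get_width())
E
```

```text
pics
scene 386.99026901682066 260.57578738634413 190.58627103639543 [[0.348, 0.755, -0.556, 1.121], [0.937, -0.271, 0.219, -0.194], [0.014, -0.598, -0.802, 0.895], [0.0, 0.0, 0.0, 1.0]]
top 388.427616221684 256.470407688367 192.16061779788743 [[-0.029, -0.997, 0.069, 0.522], [-1.0, 0.029, 0.0, 0.012], [-0.002, -0.069, -0.998, 0.868], [0.0, 0.0, 0.0, 1.0]]
wrist 298.10085150406394 252.08520006343394 192.41974595924268 [[0.277, -0.927, -0.251, 0.236], [-0.961, -0.268, -0.07, -0.582], [-0.002, 0.261, -0.965, 0.373], [0.0, 0.0, 0.0, 1.0]]
0.15 [-3.10880142e+00 -4.40962604e-01 -9.62084916e-05] [-0.15656144 -0.59774803 -0.10531595] 0.08530719665294795
```

View pics/top0.png

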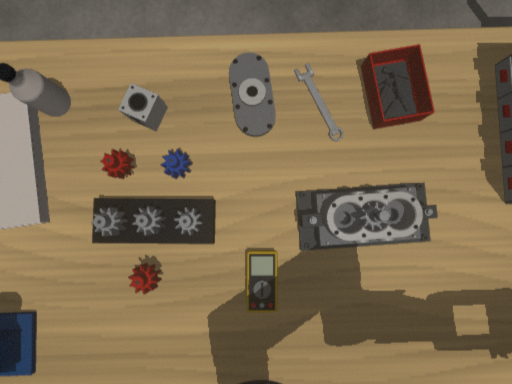

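View pics/scene0.png

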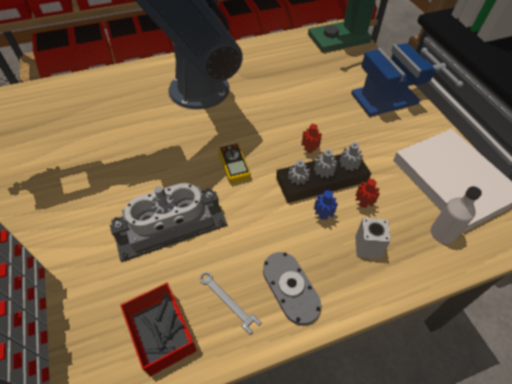

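View pics/wrist0.png

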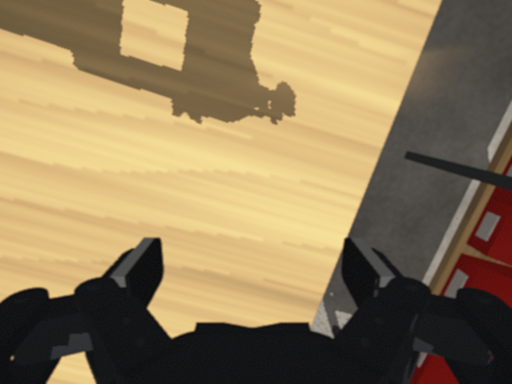

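The top view shows the carrier at about (153,220) with gears at columns ≈107, 148 and 189. The pump is at about (365,217), with the drive gear in the middle near (376,215) and open pockets at ≈348 and ≈402. The red and blue look-alikes stand around the carrier. Next I'll measure with the depth data.

```bash
cat > h.py <<'E'
import numpy as np,cv2
def cloud(d):
    z=d["depth"].astype(float);v,u=np.indices(z.shape)
    p=np.stack([(u-d["cx"])/d["fx"]*z,(v-d["cy"])/d["fy"]*z,z],-1)
    T=d["cam_to_world"];w=p@T[:3,:3].T+T[:3,3];w[z==0]=np.nan;return w
def ray(d,uv,h):
    T=d["cam_to_world"];r=T[:3,:3]@np.array([(uv[0]-d["cx"])/d["fx"],(uv[1]-d["cy"])/d["fy"],1.])
    return T[:3,3]+r*(h-T[2,3])/r[2]
E
python3 - <<'E'
from h import *
d=dict(np.load("top0.npz"));w=cloud(d);im=d["pixels"]
def up(n,x0,x1,y0,y1,s): cv2.imwrite(n,cv2.resize(im[y0:y1,x0:x1,::-1],None,fx=s,fy=s,interpolation=cv2.INTER_CUBIC))
up("pics/tc.png",85,225,190,250,5);up("pics/tp.png",290,440,175,255,5)
print("carrier z max per region")
for nm,(u0,u1,v0,v1),hs in [("carrier",(85,225,190,250),[(.03,.05),(.055,.075),(.08,.095),(.098,.108),(.112,.13)]),("pump",(290,440,175,255),[(.085,.105),(.07,.083),(.145,.17)])]:
    ww=w[v0:v1,u0:u1]
    for a,b in hs:
        m=((ww[...,2]>a)&(ww[...,2]<b)).astype(np.uint8)
        n,l,st,c=cv2.connectedComponentsWithStats(m)
        for i in range(1,n):
            if st[i,4]>8:
                q=ww[l==i];print(nm,a,b,st[i,4],"uv",np.round(c[i]+[u0,v0],1),"med",np.round(np.median(q,0),4), "mean",np.round(q.mean(0),4))
        if (a,b) in [(.03,.05),(.085,.105)]:
            q=ww[m>0];print("  rect",cv2.minAreaRect((q[:,:2]*1000).astype(np.float32)))
E
```

```text
carrier z max per region
carrier 0.03 0.05 3651 uv [157.2 220.9] med [0.5231 0.2151 0.0405] mean [0.5239 0.2248 0.0405]
  rect ((524.3809814453125, 234.9775390625), (257.2678527832031, 96.0760498046875), 87.90071868896484)
carrier 0.055 0.075 14 uv [151.9 209. ] med [0.5488 0.2291 0.0656] mean [0.5487 0.2291 0.0657]
carrier 0.055 0.075 335 uv [189. 221.] med [0.5225 0.1498 0.0718] mean [0.5219 0.1522 0.0704]
carrier 0.055 0.075 16 uv [113.9 209.9] med [0.5489 0.3075 0.0662] mean [0.549  0.3074 0.066 ]
carrier 0.055 0.075 9 uv [143.9 209.1] med [0.5491 0.2452 0.0678] mean [0.5489 0.2452 0.0675]
carrier 0.055 0.075 15 uv [158.1 212.9] med [0.5402 0.216  0.0666] mean [0.5404 0.2164 0.0661]
carrier 0.055 0.075 24 uv [119.5 215. ] med [0.5382 0.2959 0.0646] mean [0.5383 0.2963 0.0652]
carrier 0.055 0.075 26 uv [160.8 221.9] med [0.5216 0.2111 0.0658] mean [0.5216 0.2111 0.0653]
carrier 0.055 0.075 36 uv [121.3 224.1] med [0.5198 0.2924 0.0653] mean [0.5195 0.2928 0.0645]
carrier 0.055 0.075 18 uv [156.2 229.8] med [0.5062 0.2206 0.0647] mean [0.5057 0.2209 0.0651]
carrier 0.055 0.075 22 u
[... 1978 characters left out ...]
54   -0.2075  0.0769]
pump 0.07 0.083 45 uv [428.3 211.9] med [ 0.5262 -0.3356  0.0771] mean [ 0.5264 -0.336   0.0757]
pump 0.07 0.083 41 uv [312.8 220.2] med [ 0.5166 -0.1003  0.0744] mean [ 0.5162 -0.1006  0.0755]
pump 0.07 0.083 25 uv [359.  226.4] med [ 0.4999 -0.1941  0.0772] mean [ 0.501  -0.1936  0.0763]
pump 0.07 0.083 10 uv [383.2 225.8] med [ 0.5005 -0.2425  0.0753] mean [ 0.5009 -0.2427  0.0763]
pump 0.07 0.083 11 uv [368.1 227.7] med [ 0.4974 -0.2119  0.0765] mean [ 0.4979 -0.2119  0.0765]
pump 0.07 0.083 9 uv [379.8 239.4] med [ 0.4742 -0.233   0.0811] mean [ 0.4737 -0.2336  0.079 ]
pump 0.145 0.17 114 uv [382.8 215.6] med [ 0.5217 -0.2175  0.1559] mean [ 0.5216 -0.2176  0.155 ]
```

```bash
python3 - <<'E'
from h import *
im=np.load("scene0.npz")["pixels"]
a=cv2.resize(im[135:210,265:385,::-1],None,fx=5,fy=5,interpolation=cv2.INTER_CUBIC);cv2.imwrite("pics/sc.png",a)
a=cv2.resize(im[170:265,105:230,::-1],None,fx=5,fy=5,interpolation=cv2.INTER_CUBIC);cv2.imwrite("pics/sp.png",a)
E
cat >> h.py <<'E'
from scipy.spatial.transform import Rotation as R
def att(yaw):
    "tool down, tool y axis (jaws) at world angle yaw"
    y=np.array([np.cos(yaw),np.sin(yaw),0]);z=np.array([0,0,-1.]);x=np.cross(y,z)
    return R.from_matrix(np.stack([x,y,z],1)).as_rotvec()
E
python3 - <<'E'
from h import *
from station import kinematics,monitor
d=dict(np.load("wrist0.npz"))
Rt=R.from_rotvec(monitor.get_ee_rot()).as_matrix();p=np.array(monitor.get_tool_pos())
T=d["cam_to_world"];print(np.round(Rt.T@T[:3,:3],3),np.round(Rt.T@(T[:3,3]-p),4))
print("tool y yaw",np.degrees(np.arctan2(Rt[1,1],Rt[0,1])))
for n,x,y in [("pump",.5216,-.2176),("left",.525,.314),("mid",.525,.2335)]:
  for yaw in [0,180,90,-90,20,-20,160,-160]:
    for z in [.1,.3]:
      q=kinematics.ik([x,y,z],att(np.radians(yaw)))
      print(n,yaw,z,None if q is None else np.round(q,2))
E
```

```text
[[-0.001 -0.965 -0.261]
 [ 1.    -0.001 -0.001]
 [ 0.001 -0.261  0.965]] [ 0.0649 -0.     -0.1426]
tool y yaw -73.85365348001717
pump 0 0.1 [-0.59  0.63  1.69 -0.    0.81 -0.59]
pump 0 0.3 [-0.59  0.37  1.5  -0.    1.27 -0.59]
pump 180 0.1 [-0.59  0.63  1.69  0.    0.81  2.55]
pump 180 0.3 [-0.59  0.37  1.5   0.    1.27  2.55]
pump 90 0.1 [-0.59  0.63  1.69  0.    0.81 -2.16]
pump 90 0.3 [-0.59  0.37  1.5   0.    1.27 -2.16]
pump -90 0.1 [-0.59  0.63  1.69 -0.    0.81  0.98]
pump -90 0.3 [-0.59  0.37  1.5  -0.    1.27  0.98]
pump 20 0.1 [-0.59  0.63  1.69 -0.    0.81 -0.94]
pump 20 0.3 [-0.59  0.37  1.5  -0.    1.27 -0.94]
pump -20 0.1 [-0.59  0.63  1.69 -0.    0.81 -0.24]
pump -20 0.3 [-0.59  0.37  1.5  -0.    1.27 -0.24]
pump 160 0.1 None
pump 160 0.3 None
pump -160 0.1 [-0.59  0.63  1.69 -0.    0.81  2.2 ]
pump -160 0.3 [-0.59  0.37  1.5  -0.    1.27  2.2 ]
left 0 0.1 [ 0.36  0.68  1.57 -0.    0.89  0.36]
left 0 0.3 [ 0.36  0.44  1.38 -0.    1.32  0.36]
left 180 0.1 [ 0.36  0.68  1.57  0.    0.89 -2.79]
left 180 0.3 [ 0.36  0.44  1.38  0.    1.32 -2.79]
left 90 0.1 [ 0.36  0.68  1
[... 478 characters left out ...]

left -160 0.1 None
left -160 0.3 None
mid 0 0.1 [ 0.22  0.64  1.67 -0.    0.83  0.22]
mid 0 0.3 [ 0.22  0.39  1.48 -0.    1.28  0.22]
mid 180 0.1 None
mid 180 0.3 None
mid 90 0.1 [ 0.22  0.64  1.67 -0.    0.83 -1.35]
mid 90 0.3 [ 0.22  0.39  1.48 -0.    1.28 -1.35]
mid -90 0.1 [ 0.22  0.64  1.67 -0.    0.83  1.79]
mid -90 0.3 [ 0.22  0.39  1.48 -0.    1.28  1.79]
mid 20 0.1 [ 0.22  0.64  1.67 -0.    0.83 -0.12]
mid 20 0.3 [ 0.22  0.39  1.48 -0.    1.28 -0.12]
mid -20 0.1 [ 0.22  0.64  1.67 -0.    0.83  0.57]
mid -20 0.3 [ 0.22  0.39  1.48 -0.    1.28  0.57]
mid 160 0.1 [ 0.22  0.64  1.67 -0.    0.83 -2.57]
mid 160 0.3 [ 0.22  0.39  1.48 -0.    1.28 -2.57]
mid -160 0.1 None
mid -160 0.3 None
```

View pics/tp.png

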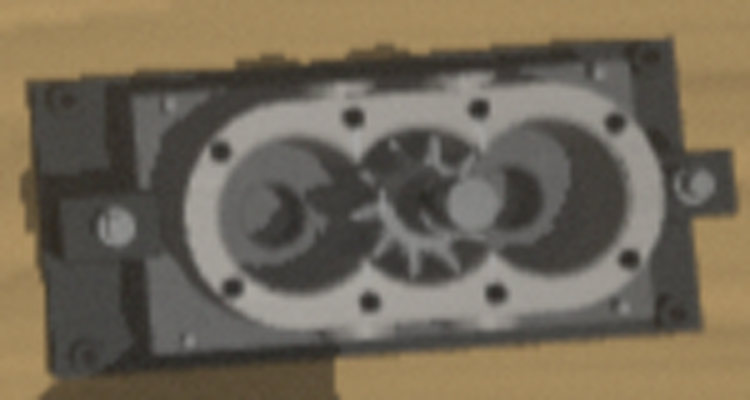

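View pics/sc.png

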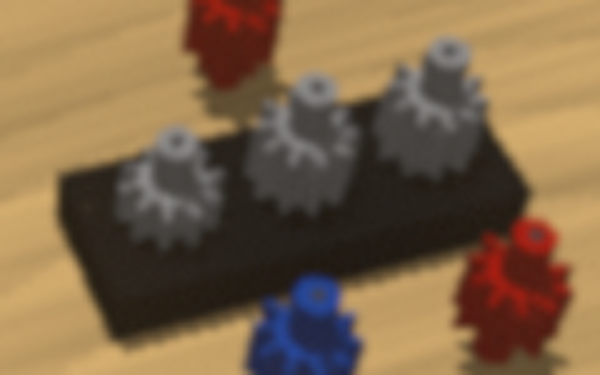

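In the crop, the drive gear's upper face sits between the two open pockets with its shaft standing up. The right-hand carrier gear (v≈185 in the scene crop) is visibly the narrow one, with its top at 104 mm. So the wide gears are at (0.525,0.2335) and (0.525,0.314). I'll take a closer look with the wrist camera.

```bash
cat > v1.py <<'E'
from h import *
from station import arm, optics, monitor
def snap(n):
    d=optics.get_image("wrist");np.savez(n+".npz",**{k:d[k] for k in d});cv2.imwrite(f"pics/{n}.png",d["pixels"][...,::-1]);return d
if __name__=="__main__":
    arm.goto([.5216,-.2176-.065,.27],att(0));arm.dwell(.3);snap("wp")
    print(monitor.get_time_s())
    arm.goto([.525,.274-.065,.27],att(0));arm.dwell(.3);snap("wc")
    print(monitor.get_time_s())
E
python3 v1.py
```

```text
2.225
4.3667
```

View pics/wp.png

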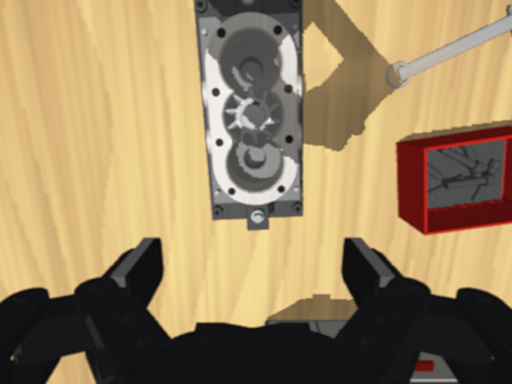

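View pics/wc.png

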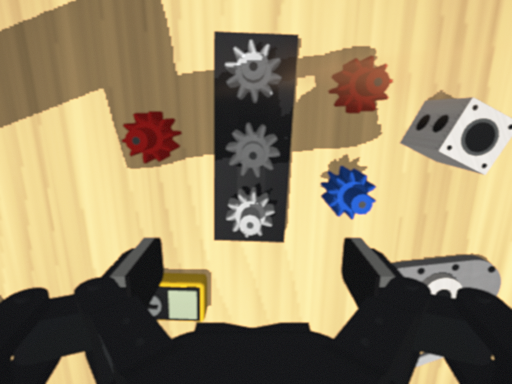

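The wrist views show the pump with the drive gear at (255,115) and pockets at (250,60) and (257,165). In the carrier they show the narrow gear at (252,70), and I take gear mid at (252,150) and left at (250,215). I'll check that against the depth below.

```bash
cat >> h.py <<'E'
def phase(d,c,h,r0=.0245,r1=.0285,lo=.006,dbg=False):
    """tooth phase (deg mod 36) of a gear whose top face is at height h, centre c: sample rays through the plane z=h, tooth where cloud is at h"""
    w=cloud(d);T=np.linalg.inv(d["cam_to_world"]);a=np.arange(0,360,1.);tot=np.zeros(len(a));n=np.zeros(len(a))
    for r in np.arange(r0,r1,.0005):
        P=np.stack([c[0]+r*np.cos(np.radians(a)),c[1]+r*np.sin(np.radians(a)),np.full(len(a),h)],1)
        q=P@T[:3,:3].T+T[:3,3];u=(q[:,0]/q[:,2]*d["fx"]+d["cx"]);v=(q[:,1]/q[:,2]*d["fy"]+d["cy"])
        z=cv2.remap(w[...,2].astype(np.float32),u.astype(np.float32)[None],v.astype(np.float32)[None],cv2.INTER_LINEAR)[0]
        ok=np.isfinite(z)&(z<h+.006)
        s=(z>h-lo).astype(float); tot[ok]+=s[ok];n[ok]+=1
    s=np.where(n>0,tot/np.maximum(n,1),np.nan);g=np.isfinite(s)
    A=np.stack([np.cos(np.radians(10*a)),np.sin(np.radians(10*a)),np.ones(len(a))],1)[g]
    k=np.linalg.lstsq(A,s[g],rcond=None)[0]
    if dbg: print("".join("?" if np.isnan(x) else "#" if x>.66 else "+" if x>.33 else "." for x in s[::2]))
    return np.degrees(np.arctan2(k[1],k[0]))/10,np.hypot(k[0],k[1]),g.mean()
def jtop(d,lo,hi,near,rad=.03):
    w=cloud(d);m=(w[...,2]>lo)&(w[...,2]<hi)&(np.hypot(w[...,0]-near[0],w[...,1]-near[1])<rad)
    q=w[m];(cx,cy),r=cv2.minEnclosingCircle((q[:,:2]*1000).astype(np.float32))
    return q.mean(0),len(q),(cx/1000,cy/1000,r/1000)
def housing(d):
    w=cloud(d);m=(w[...,2]>.092)&(w[...,2]<.102)&(np.abs(w[...,0]-.52)<.08)&(np.abs(w[...,1]+.22)<.13)
    q=(w[m][:,:2]*1000).astype(np.float32);return cv2.minAreaRect(q),np.median(w[m][:,2])
E
python3 - <<'E'
from h import *
d=dict(np.load("wp.npz"));print(housing(d));print("shaft",jtop(d,.145,.17,(.522,-.218)))
c=jtop(d,.145,.17,(.522,-.218))[0];print(phase(d,c,.097,dbg=True))
for n in["wc","top0"]:
  d=dict(np.load(n+".npz"))
  for c,a in [((.525,.314),.118),((.525,.2335),.118),((.5217,.1547),.1)]:
    t=jtop(d,a,.13,c);print(n,t);print(phase(d,t[0],.089 if a>.11 else .072,dbg=True))
d=dict(np.load("top0.npz"));print(housing(d));print("shaft",jtop(d,.15,.17,(.522,-.218)))
c=jtop(d,.145,.17,(.522,-.218))[0];print(phase(d,c,.097,dbg=True))
E
```

```text
(((521.4248046875, -221.43734741210938), (90.38172912597656, 190.18739318847656), 2.7152814865112305), np.float64(0.09708817509997397))
shaft (array([ 0.52141019, -0.22065254,  0.15589352]), 471, (0.5215189819335937, -0.21976675415039063, 0.01133777904510498))
.........+####..............+###+.............+###++.............####+............+####+.............#####+...........+####+............#####............+####+............+####....
(np.float64(-11.871077614631677), np.float64(0.4507732169868485), np.float64(1.0))
wc (array([0.52547502, 0.31425737, 0.1212608 ]), 566, (0.5254495849609375, 0.31432232666015625, 0.011875489234924316))
........+#####+...........++####............++####.............#####.............#####+............+#####............+####+............#####............######............+#####....
(np.float64(-13.876236196786033), np.float64(0.5009203323781898), np.float64(1.0))
wc (array([0.52498496, 0.23338057, 0.12124883]), 449, (0.52500439453125, 0.2331827392578125, 0.011934897422790528))
............+#####+...........+####+............+####+............#####+....
[... 1557 characters left out ...]
...........######+...........+####.............#####+...........+#####+..........
(np.float64(8.509197348208737), np.float64(0.5075555473405786), np.float64(1.0))
(((519.029052734375, -219.7940673828125), (94.69389343261719, 190.0989532470703), 2.7574849128723145), np.float64(0.09703741710323621))
shaft (array([ 0.52146976, -0.2181836 ,  0.15569411]), 104, (0.5220365600585938, -0.2177197265625, 0.011531908988952637))
..........#####+............+####+............+####+............+####+............+#???##..........+#######+.........+#####++???????????????????.........#####+...........+######+..
(np.float64(-11.320428979358656), np.float64(0.49215849040706744), np.float64(0.8777777777777778))
```

Depth gives consistent tooth phases:

| Gear | Phase (deg, mod 36) |
|---|---|
| drive | -11.9 |
| mid | -7.0 |
| left | -13.9 |

The pump yaw is 2.7°, and a driven gear must sit at about -0.7°. I'll grasp the mid gear first.

```bash
python3 - <<'E'
from h import *
from v1 import *
from station import gripper_to
x,y=.5250,.2333
arm.goto([x,y,.15],att(0))
print(arm.movel([x,y,.0925],v=.08,f_stop=8))
gripper_to(.0)
print("w",monitor.get_width(),monitor.get_force(),monitor.get_tool_pos())
arm.movel([x,y,.12],v=.08); print(monitor.get_force())
arm.movel([x,y,.27],v=.25);arm.dwell(.2)
snap("h1");print(monitor.get_width(),monitor.get_force(),monitor.get_time_s())
E
```

```text
False
w 0.022462100277982004 [-0.08986506 -0.14591011  3.67443162] [0.52531434 0.2333819  0.09293297]
[-0.37702462 -0.61291954 -6.14795955]
0.02231370901792241 [ 0.07591957  0.71937215 -5.79553571] 7.8833
```

View pics/h1.png

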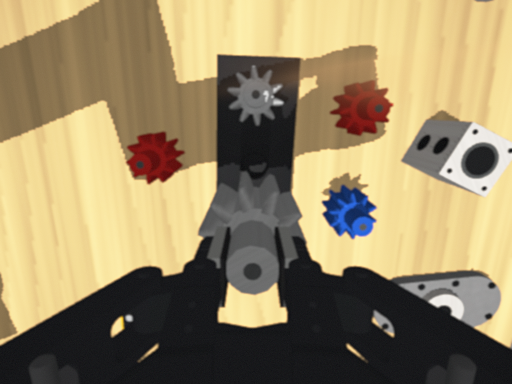

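The gear is held with its journal top at (252,270), its teeth visible at row ≈200, and the narrow gear untouched at (257,95). I'll measure the held gear in the camera frame.

```bash
cat >> h.py <<'E'
def held(d,tcp):
    """held gear in world coords: axis from journal top depth, phase of visible teeth"""
    w=cloud(d);zt=tcp[2]+.0285;m=(np.abs(w[...,2]-zt)<.004)&(np.hypot(w[...,0]-tcp[0],w[...,1]-tcp[1])<.017)
    m=cv2.morphologyEx(m.astype(np.uint8),cv2.MORPH_OPEN,np.ones((5,5)))
    n,l,st,c=cv2.connectedComponentsWithStats(m);i=1+np.argmax(st[1:,4]);q=w[l==i]
    (cx,cy),r=cv2.minEnclosingCircle((q[:,:2]*1000).astype(np.float32))
    print("top n",len(q),"mean",np.round(q.mean(0),4),"circ",round(cx,1),round(cy,1),round(r,2))
    return np.array([cx/1000,cy/1000]),np.median(q[:,2])
E
python3 - <<'E'
from h import *
from station import monitor
t=monitor.get_tool_pos();print(t)
d=dict(np.load("h1.npz"));c,z=held(d,t);print(c,z)
w=cloud(d)
for h in [z-.032]:
  for cc in [c,t[:2]]:
    print(phase(d,cc,h,dbg=True))
E
```

```text
[0.52410219 0.23303375 0.26807375]
top n 2230 mean [0.5231 0.2337 0.2958] circ 523.1 233.0 12.46
[0.52313159 0.23295444] 0.29583988893486646
++...........+######..........+######+.........+#####+..........#######+.........+######+...???????????????????????????????????????????????????????????????????????????????????????#
(np.float64(-7.251095784282512), np.float64(0.5147604189830369), np.float64(0.5138888888888888))
..............######+..........+######+.........+######.........+#######+........+#######.??????????????????????????????????????????????????????????????????????????????????????..#+
(np.float64(-5.999994251423448), np.float64(0.4677525165046344), np.float64(0.5222222222222223))
```

```bash
cat >> h.py <<'E'
def pockets(d,c,yaw,H=.097):
    """rim edge points: rays on plane z=H, from each pocket centre outward find first radius at which the cloud is at H; circle fit"""
    w=cloud(d)[...,2].astype(np.float32);T=np.linalg.inv(d["cam_to_world"]);out=[]
    for s in (1,-1):
        pc=np.array(c)+s*.05*np.array([-np.sin(yaw),np.cos(yaw)]);base=yaw+s*np.pi/2;pts=[]
        for a in np.radians(np.arange(-110,111,2)):
            rr=np.arange(.022,.042,.0002);P=np.stack([pc[0]+rr*np.cos(base+a),pc[1]+rr*np.sin(base+a),np.full(len(rr),H)],1)
            q=P@T[:3,:3].T+T[:3,3];u=q[:,0]/q[:,2]*d["fx"]+d["cx"];v=q[:,1]/q[:,2]*d["fy"]+d["cy"]
            z=cv2.remap(w,u.astype(np.float32)[None],v.astype(np.float32)[None],cv2.INTER_LINEAR)[0]
            k=np.where(z>H-.003)[0]
            if len(k) and k[0]>5: pts.append(P[k[0],:2])
        pts=np.array(pts);g=np.ones(len(pts),bool)
        for _ in range(4):
            A=np.c_[2*pts[g],np.ones(g.sum())];x=np.linalg.lstsq(A,(pts[g]**2).sum(1),rcond=None)[0]
            r=np.sqrt(x[2]+x[0]**2+x[1]**2);e=np.abs(np.hypot(*(pts-x[:2]).T)-r);g=e<max(.0006,2*np.median(e))
        out.append((x[:2],r,g.sum(),len(pts)))
    return out
E
python3 - <<'E'
from h import *
d=dict(np.load("wp.npz"));o=pockets(d,(.5214,-.2214),np.radians(2.7));print(o)
v=o[0][0]-o[1][0];print("mid",(o[0][0]+o[1][0])/2,np.hypot(*v),np.degrees(np.arctan2(v[1],v[0])))
E
```

```text
[(array([ 0.51921382, -0.17199575]), np.float64(0.030686760056677136), np.int64(107), 111), (array([ 0.52351743, -0.27067456]), np.float64(0.030752127888880994), np.int64(109), 111)]
mid [ 0.52136562 -0.22133516] 0.09877260767860234 92.49721734203169
```

```bash
python3 - <<'E'
from h import *
from v1 import *
yaw=np.radians(6.4); tgt=np.array([.5201,-.1717])
arm.goto([.521,-.1714,.27],att(yaw))
arm.movel([.521,-.1714,.19],v=.12);arm.dwell(.3)
t=np.array(monitor.get_tool_pos());print("err",t-[.521,-.1714,.19],np.degrees(R.from_rotvec(monitor.get_ee_rot()).as_matrix()[:2,1]),monitor.get_force())
snap("h2");print(monitor.get_time_s())
E
```

```text
err [ 0.00034396 -0.00019398  0.00068914] [56.93873472  6.3860956 ] [-0.07755498 -0.11888315 -5.5104366 ]
10.55
```

View pics/h2.png

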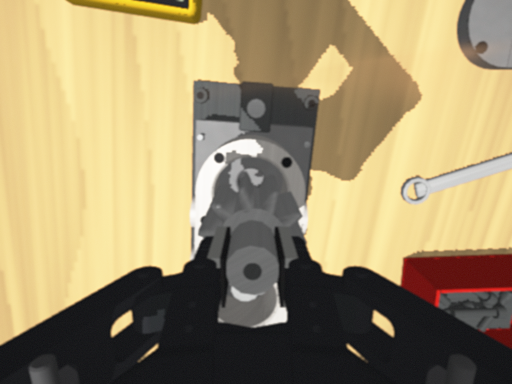

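The gear hangs over the +y pocket: rim spanning columns ≈195–307, journal at (252,270), so it looks centred. I'll check the offset numerically, then descend.

```bash
python3 - <<'E'
from h import *
from station import monitor
t=np.array(monitor.get_tool_pos());d=dict(np.load("h2.npz"));c,z=held(d,t);print(t,c-t[:2],z)
print(phase(d,c,z-.032,dbg=True)); print(pockets(d,(.52137,-.22134),np.radians(2.6))[0])
E
```

```text
top n 2233 mean [ 0.5203 -0.1706  0.2188] circ 520.4 -171.7 12.51
[ 0.52121183 -0.17153606  0.19053266] [-0.00077756 -0.00013685] 0.21882078013145184
???##...........+######+.........+#######.........+######..........#######+.........+######+...?????????????????????????????????????????????????????????????????????????????????????
(np.float64(-0.9263553883246072), np.float64(0.5121550195847699), np.float64(0.5166666666666667))
(array([ 0.51906547, -0.17078121]), np.float64(0.03090988822527286), np.int64(55), 55)
```

```bash
python3 - <<'E'
from h import *
from v1 import *
x,y=.5198,-.1713
arm.movel([x,y,.19],v=.05)
print(arm.movel([x,y,.152],v=.08,f_stop=8),monitor.get_tool_pos())
print(arm.movel([x,y,.125],v=.03,f_stop=8),monitor.get_tool_pos(),monitor.get_force(),monitor.get_time_s())
snap("h3")
E
```

```text
False [ 0.52001855 -0.17141178  0.15190664]
False [ 0.51995485 -0.17140366  0.12513404] [ 0.05489358  0.77758275 -5.51664964] 12.475
```

View pics/h3.png

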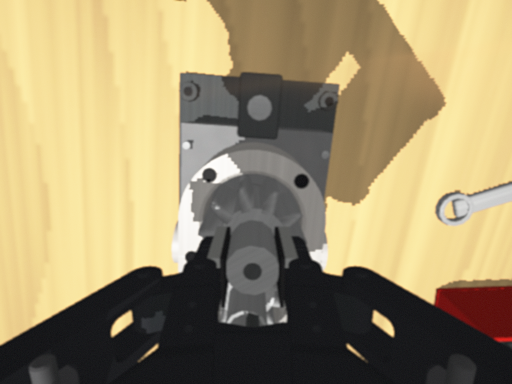

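The teeth passed the drive gear without force, and the gear now shows inside the pocket rim around (252,190). I'll continue down to the seat.

```bash
python3 - <<'E'
from h import *
from v1 import *
from station import gripper_to
x,y=.5198,-.1713
print(arm.movel([x,y,.106],v=.03,f_stop=8),monitor.get_tool_pos(),monitor.get_force())
print(arm.movel([x,y,.0985],v=.012,f_stop=5),monitor.get_tool_pos(),monitor.get_force(),monitor.get_time_s())
E
```

```text
False [ 0.51992673 -0.17138144  0.1059857 ] [-0.19286167  1.1067885  -5.83996268]
True [ 0.52000124 -0.17137778  0.10142178] [0.29154671 0.55512589 7.4007056 ] 13.7667
```

Contact came at TCP z = 0.1014, exactly the predicted home height. I'll release, then inspect.

```bash
python3 - <<'E'
from h import *
from v1 import *
from station import gripper_to
x,y=.5199,-.1714
gripper_to(.06);print(monitor.get_width(),monitor.get_force())
arm.movel([x,y,.15],v=.08);arm.movel([x,y,.24],v=.25)
arm.goto([.5216,-.2176-.065,.24],att(0));arm.dwell(.3);d=snap("wp2")
print(monitor.get_time_s())
o=pockets(d,(.52137,-.22134),np.radians(2.6));print(o[1]);print(housing(d))
print("gear1 top",jtop(d,.125,.14,(.519,-.171)));
print(phase(d,(.52137,-.22134),.097,dbg=True));print(phase(d,(.5191,-.1714),.097,dbg=True))
w=cloud(d);m=np.hypot(w[...,0]-.5191,w[...,1]+.1714);q=w[...,2][(m<.019)&(m>.014)];print("gear face z",np.percentile(q,[10,50,90]))
E
```

```text
0.059909575161800975 [-0.8196015  -0.40268418 -0.24271824]
16.3667
(array([ 0.523534  , -0.27067355]), np.float64(0.030657757184621454), np.int64(109), 111)
(((521.00048828125, -221.53604125976562), (90.03626251220703, 190.56332397460938), 2.384945869445801), np.float64(0.09712970980129648))
gear1 top (array([ 0.51955405, -0.17188619,  0.12961561]), 780, (0.5197258911132813, -0.1718232421875, 0.0119393310546875))
..........#####+............####+...+######+..+####++######....+#####.............#####.............####+.............#####+...........+#####............#####+............+#####...
(np.float64(-11.540186485115331), np.float64(0.3825432446193005), np.float64(1.0))
##+...........+#####.............+####.............#####+............+#####.............#####+............+#####+...........+#####..######+..+#####...........+#####+...........####
(np.float64(-0.6957983725320515), np.float64(0.4438980424729769), np.float64(1.0))
gear face z [0.09564469 0.09753057 0.09856972]
```

View pics/wp2.png

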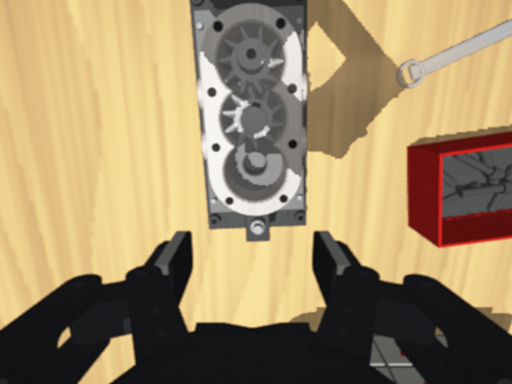

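Gear 1 is home: journal top at 0.1296 m (expected 0.1295), face flush at 0.0975, meshed at (250,55). The empty -y pocket is at (257,165). Correction to my earlier text: +y is up in the wrist images. The gear at the top of the carrier image is therefore the wide left gear, and the bottom one is the narrow gear, as the depth heights confirm. Next is the second gear.

```bash
python3 - <<'E'
from h import *
from v1 import *
from station import gripper_to
x,y=.5257,.3143; ya=np.radians(-5)
arm.goto([x,y,.15],att(ya))
print(arm.movel([x,y,.0925],v=.08,f_stop=8))
gripper_to(.0)
print("w",monitor.get_width(),monitor.get_tool_pos())
arm.movel([x,y,.12],v=.08);arm.movel([x,y,.27],v=.25)
yaw=np.radians(8)
arm.goto([.5246,-.2713,.27],att(yaw))
arm.movel([.5246,-.2713,.20],v=.12);arm.dwell(.3)
t=np.array(monitor.get_tool_pos());print(t,monitor.get_force())
d=snap("h4");c,z=held(d,t);print(c-t[:2],z);print(phase(d,c,z-.032,dbg=True));print(monitor.get_time_s())
E
```

```text
False
w 0.02276443909009715 [0.52621292 0.31450394 0.09331561]
[ 0.52490432 -0.27153092  0.20078774] [ 0.16846005 -0.50521775 -5.91651445]
top n 2205 mean [ 0.5239 -0.2705  0.2285] circ 523.5 -271.2 12.65
[-0.00137039  0.00035849] 0.22853252996388884
????#.+........+#######..........#######..........######+.........++######...........+#####+....+.??????????????????????????????????????????????????????????????????????????????????
(np.float64(-1.6878479135153206), np.float64(0.5259863546055022), np.float64(0.5222222222222223))
24.2417
```

View pics/h4.png

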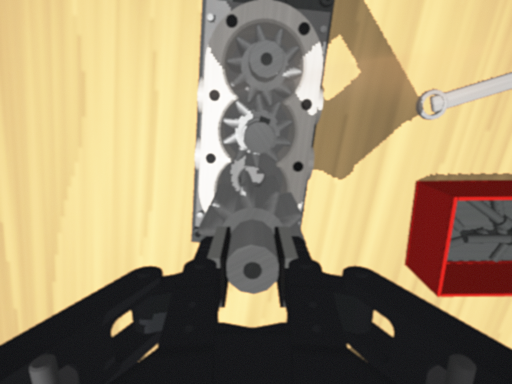

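The second gear hangs over the -y pocket, with gear 1 still seated at (265,60). Its phase is -1.7° against a wanted -0.9°, so I'll turn it +0.7° while lowering.

```bash
python3 - <<'E'
from h import *
from v1 import *
x,y=.5243,-.2715
A=att(np.radians(8.7))
arm.movel([x,y,.19],A,v=.05)
print(arm.movel([x,y,.152],v=.08,f_stop=8),monitor.get_tool_pos())
s=arm.movel([x,y,.125],v=.03,f_stop=8);print(s,monitor.get_tool_pos(),monitor.get_force(),monitor.get_time_s())
if not s:
    s=arm.movel([x,y,.1065],v=.03,f_stop=8);print(s,monitor.get_tool_pos(),monitor.get_force())
    if not s:
        print(arm.movel([x,y,.099],v=.012,f_stop=5),monitor.get_tool_pos(),monitor.get_force(),monitor.get_time_s())
E
```

```text
False [ 0.52449818 -0.27161854  0.15190445]
False [ 0.52444307 -0.27164735  0.12517885] [-1.08082923 -0.22604034 -5.36266145] 26.2667
False [ 0.52434691 -0.27155279  0.10646207] [-0.04469566  0.23746799 -5.93687935]
True [ 0.52444406 -0.27159899  0.10178406] [ 0.75746257 -0.15673395  7.04459403] 27.4917
```

It reached the seat at z = 0.1018 as predicted. I'll release and check.

```bash
python3 - <<'E'
from h import *
from v1 import *
from station import gripper_to,optics
x,y=.5244,-.2716
gripper_to(.06)
arm.movel([x,y,.15],v=.08);arm.movel([x,y,.24],v=.25)
arm.goto([.5216,-.2176-.065,.24],att(0));arm.dwell(.3);d=snap("wp3")
for c in [(.519,-.171),(.5238,-.2715)]:
    print(jtop(d,.122,.14,c)[:2]);w=cloud(d);m=np.hypot(w[...,0]-c[0],w[...,1]-c[1]);q=w[...,2][(m<.019)&(m>.014)];print("face z",np.percentile(q,[10,50,90]),phase(d,c,.097))
print("drive",phase(d,(.52137,-.22134),.097))
arm.goto([.45,-.45,.35],att(0));arm.dwell(.3)
d=optics.get_image("top");cv2.imwrite("pics/top2.png",d["pixels"][...,::-1])
print("narrow",jtop(d,.1,.11,(.5217,.1547)),monitor.get_time_s(),monitor.get_force())
E
```

```text
(array([ 0.51960061, -0.17211581,  0.12959613]), 790)
face z [0.09600095 0.09750118 0.09844783] (np.float64(-0.6592697035995242), np.float64(0.42613415027015256), np.float64(1.0))
(array([ 0.52352601, -0.27079938,  0.12945116]), 585)
face z [0.09866508 0.33106826 0.33918819] (np.float64(-0.24220061971600582), np.float64(0.46574430840270814), np.float64(1.0))
drive (np.float64(-11.010689907767029), np.float64(0.27551081939468586), np.float64(1.0))
narrow (array([0.52168078, 0.15499419, 0.10422341]), 114, (0.5215787353515625, 0.15493637084960937, 0.011621970176696778)) 31.0417 [-0.74410783 -0.51980779 -0.22006553]
```

View pics/wp3.png

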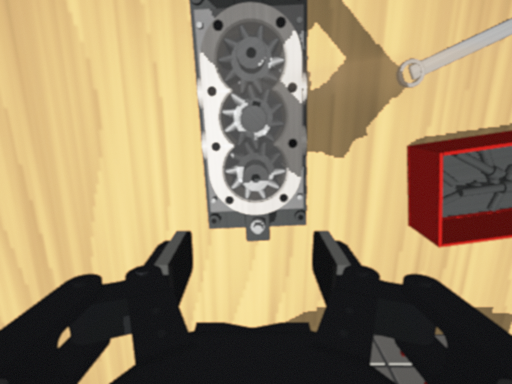

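View pics/top2.png

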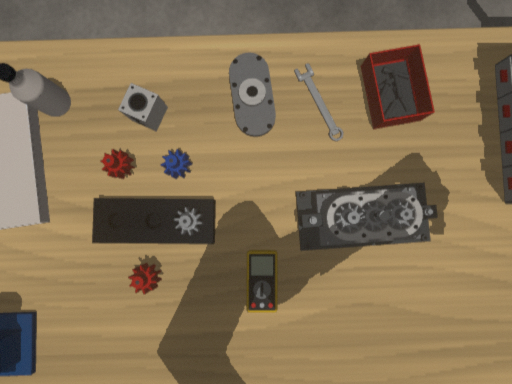

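Both gears sit meshed in the pump, at (250,55) and (255,178) in the wrist view. The top view shows only the narrow gear left in the carrier at (189,221), with the bystanders unmoved. The odd "face z" for gear 2 comes from the gripper itself being in that cloud region; its journal top, at 0.1295, is right.

```bash
python3 - <<'E'
from station import close_job
close_job()
E
```

```text
the job is handed in; nothing more can be done
```

Both wide gears are seated in the pump beside the drive gear and released, and the job is handed in. The last clock reading was about 31 s of the 69 s allowed. I turned each gear to the measured mesh angle before lowering it. Both slid past the drive teeth without stopping, and the only contact was on the seat: the f_stop was 5 N and the force change there was about 13 N.

**Last checks**
- **Height:** the journal tops are at 129.6 and 129.5 mm, against 129.5 mm when fully home. Gear 1's face is flush at 97.5 mm.
- **Scene:** the narrow gear is still in the carrier at its original position, and the bystanders look unmoved in the top view.
- **Arm:** it was clear of everything when I handed in.

**Checks that failed or disagreed**
- The face-height check on the second gear was spoiled by the gripper being in view. Its seating rests on the journal height, the contact height and the picture.
- The camera and TCP positions differed by about 1 mm, which I corrected for.
- I at first named the top and bottom carrier gears the wrong way round in one picture. The grasps used the depth measurements, so this had no effect.

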